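# Load the galley lamp and hold its bayonet lid at the test mark

### The job

Load the battery lamp on the worktop: drop the standing battery end-down into the tube in the middle of the lamp, then fit the orange bayonet lid with its two lugs down through the two notches and turn it clockwise (seen from above) until its pointers are over the green test marks, halfway to the lock. Do not turn it on to the red marks, where it clicks locked. A spring turns the lid back if it is let go, so finish while still gripping the lid there, and leave the mug, tin, pen and fork where they are.

Things in the scene. Friction and masses are not known exactly. Their poses are not given: they have to be found in the camera images.
- lamp: White round lamp body fixed to the worktop, 96 mm across the foot, 90 mm above it, 73 mm high, with a band of amber windows. Origin on its axis at the worktop, z up; the notches of its lip lie on its +x and -x axes. Lamp and lid are each the same after half a turn. Below the lip is a round cavity of 56 mm diameter for plug and lugs, its floor 60 mm above the origin.
- tube_mouth (a point): Centre of the battery tube's mouth, on the lamp's axis 60 mm above the worktop, 13 mm below the lamp's top rim. The tube is upright, 22 mm inner diameter, 52 mm deep (floor 8 mm above the worktop).
- notch (a point): Middle of the +x notch, 24 mm from the lamp's axis, on top of the dark steel lip (top 72.5 mm, underside 68.5 mm above the worktop, opening 40 mm diameter). The notch is 13 mm wide and reaches out to 28 mm from the axis; a like one is on the far side of the axis. Black entry marks on the rim outside them.
- green_mark (a point): Middle of one green test mark on the lamp's top rim (73 mm high), 41 mm from the axis, 0.70 rad (40 degrees) clockwise from the +x notch, 11 mm broad (+-0.14 rad); a like one on the far side of the axis. Red lock marks lie 1.45 rad (83 degrees) clockwise from the notches. From about 0.9 rad the turning lid meets sprung click pins; past about 1.5 rad it is locked.
- lid: Orange bayonet lid, 70 g, standing on its plug. Origin: centre of the plug's underside, z up. Black plug 36 mm diameter, 0 to 15 mm high; two lugs along +x and -x, out to 25 mm, 7 mm wide, 1.5 to 6.5 mm high; flange 60 mm diameter, 15 to 20 mm; white pointers along +x and -x out to 37 mm; bar grip 52 mm long (x), 18 mm wide (y), 20 to 48 mm high. Fully in, its origin is 60 mm above the lamp's.
- carrier (a joint): Sprung carrier inside the lamp that the lugs push. Rad, 0 at rest, grows clockwise from above, up to 1.45. It starts to move once the lid is turned about 0.14 rad from entry, so then lid angle = this + 0.14: about 0.56 at the green marks. Its spring pushes back with 0.03 N m at 0, 0.08 N m at 0.56.
- battery: Green and metal cylindrical battery, 50 mm long, 17 mm diameter, 23 g, standing on end on the worktop. Its origin lies at mid-length but 7 mm off its axis; use battery_centre. Its own y axis runs along the battery (vertical here).
- battery_centre (a point): Centre of the battery, on its axis at mid-length: 25 mm above the worktop at the start, 33 mm above the lamp's origin when it stands on the tube's floor.
- mug_2: Bystander: white mug, about 87 mm across, 96 mm high, behind the lamp. Origin at the centre of its underside.
- tin_1: Bystander: small tin, 58 mm diameter, 72 mm high, behind the lamp to the left. Origin at the centre of its underside.
- pen_1: Bystander: blue and white pen, 135 mm long, 16 mm thick, lying in front of the lamp. Origin at the centre of its underside.
- fork_1: Bystander: metal fork, 193 mm long, 15 mm high, lying in front of the lamp. Origin at the centre of its underside.
Mind the look-alikes: they are no part of the job. Several things have the shape of the lid; the one meant has the colours described above.

How it is judged:
By the outcome, as a careful person would: the job done as asked, in the order asked, and still so for the second after the job is handed in, while the arm keeps its last pose, push and grip.
It also fails if it takes over 48 s, if anything falls off the work surface, if the arm or the gripper's body presses on something with over 40 N, if the wrist force passes 120 N, or if a joint passes its speed limit or range.

### The arm

A 7-joint arm with a two-finger parallel gripper is mounted at the origin on a cart in front of the work surface, level with it; the furniture and walls round the work are solid. World frame = base frame: x ahead of the robot, y to its left, z up, the work surface at z = 0. Lengths are in m, angles in rad, forces in N, time in s.
With the tool pointing down it reaches from about 0.4 to 0.85 m from the base axis. Payload 4.5 kg.
Tool frame: the origin (TCP) lies where the fingers leave the gripper's body, on its centre line; the fingertips stand 64 mm ahead of it and the grasp point (between the pads) lies 45 mm ahead of it; z points along the fingers, y is the line along which they close (so a half turn about z gives the same grasp; the last joint's range is limited). The gripper opens to 88 mm and grips with 3 to 60 N. Pads are 18 mm wide; open, the fingers measure 123 mm over their backs; the gripper's body (75 mm by 187 mm) begins 45 mm behind the grasp point.
Start: joints at [1.189, 0.689, -0.195, 1.565, 0.157, 0.902, -0.215], TCP at [0.252, -0.572, 0.303] pointing down, gripper open.
Joint ranges: [-3.01, 3.01], [-0.46, 2.08], [-1.47, 1.51], [0.13, 2.56], [-1, 4.14], [0.04, 2.09], [-2.66, 2.66]. Speed limits (rad/s): [2.57, 2.57, 3.14, 3.14, 3.14, 3.14, 3.14].

### API

Orientations are given as a unit quaternion [x, y, z, w].
In Python, from plant import r gives the robot as it stands.
- The arm moves only by the tool play_rows, never from a script. Its arguments are lists of equal length, an entry for each row: "translation": the shift along the tool's x, y, z in m, a list of three; "delta_rot": the turn, a rotation vector about the tool's x, y, z in degrees, a list of three; "grip": the opening, from -1 (shut) to 1 (fully open). In form: {"translation": [[x, y, z], ...], "delta_rot": [[rx, ry, rz], ...], "grip": [grip, ...]}. A call has 1 to 20 rows; each row shifts and turns the commanded pose from where the row before left it, along the tool's axes as they then stand; what a row does not reach is not made up. A row lasts 1/8 s, in which the tool goes at most 62.5 mm and 10.7 degrees, less where a joint would pass 70% of its speed; a pose out of reach is approached as far as the arm can. A call with a gripper value outside its range is refused whole. The fingers move at their own pace and stop on an object; "squeeze" is the grip in N (left out, the last holds). Time passes only in rows, so rows that do not move let the fingers close. It gives the time, the measured TCP pose, the force, the opening and the grip force at its end, in the units of the state.
- r.get_state(): the state, without advancing time (a new reading comes with each control period).
- r.snapshot(name): name is "side" or "top" or "wrist"; returns the picture (480x640x3 uint8, blue, green, red); there is no depth.
- r.get_calibration(name): a dict with "intrinsics" (3x3 intrinsics, pixels), "eye" and "rotation" of the camera in the world. Camera axes: x right, y up, looking along -z (the intrinsics and any distortion apply to the point x, -y, -z); pixel columns grow to the right and rows downward; lengths in m; the calibration is good to about 2 mm. The wrist camera is an equidistant fisheye: a pixel r from the principal point sees the ray r / f radians off the axis. A picture is of the moment at which its call begins: read the wrist's pose just before it. get_calibration takes no time and is no camera call; for the wrist camera it gives the pose at the moment of the call.
- r.finish_job(): hands the job in; it is judged then, once.
Trained networks look in the newest picture that a camera, given by its name, has taken for a name from the list of things; names that differ only in an ending like _2 or _b are one class to them, and where a whole thing is asked for, a point or a joint stands for the part that bears it (a point fixed in the world has none). Each returns a list of dicts, best first, with "confidence" (0 to 1); they miss things now and then, are a little off and sometimes report something else, mostly with a low value. They report only what shows in the picture. A call takes as long as a camera call. They do not tell look-alikes from the thing itself.
- r.look_for(camera, target): "point" ([x, y, z] in m, in world coordinates, good to about 4 mm: the middle of the surface that is visible of it).
- r.silhouettes(camera, target): "pixels" (480x640 bool, what is visible of it).
The state is a dict: "clock": time; "q": joint angles; "qd": joint speeds; "joint_torque": joint torques, N m; "tool_pos": TCP position; "eef_rot": TCP orientation; "contact_force": force on the tool from outside, world axes, zero at the start; "moment": the same for the moment, N m; "opening": opening from 0.0 (shut) to 1.0 (fully open); "finger_force": force on a finger pad.
Only numpy, scipy, OpenCV 4.12 (cv2) and the standard library are available. Lean on these libraries where they do the work, as an engineer would, in place of code of your own. Each camera call takes 0.05 s, during which the arm holds its last target. There are 200 camera calls.

## Working session

There is one attempt and no reset: what is moved stays moved. The work goes in short steps, Python scripts to look and compute and a tool call to move; the robot and the scene stay as the last step left them, time stands still between calls to the robot, and variables do not carry over. Pictures are saved under pics/ and viewed, at most 10 in all, crops included, and the job is handed in when it is done.

Besides the shell and the picture viewer there is one more tool, called after "Request:" in YAML: its name, and indented under it one key for each argument. play_rows: Moves the arm, as the interface text tells. Its arguments: {"type":"object","properties":{"translation":{"type":"array","items":{"type":"array","items":{"type":"number"}}},"delta_rot":{"type":"array","items":{"type":"array","items":{"type":"number"}}},"grip":{"type":"array","items":{"type":"number"}},"squeeze":{"type":"number"}},"required":["translation","delta_rot","grip"]}

```bash
mkdir -p pics; cat > h.py <<'E'
import numpy as np, cv2
from plant import r
from scipy.spatial.transform import Rotation as R
def pix(name,p,c=None):
    c=c or r.get_calibration(name); K=np.array(c["intrinsics"]); Rm=np.array(c["rotation"])
    if Rm.shape!=(3,3): Rm=R.from_quat(Rm).as_matrix()
    q=Rm.T@(np.array(p)-np.array(c["eye"])); q=q*[1,-1,-1]
    if name=="wrist":
        rr=np.hypot(q[0],q[1]); th=np.arctan2(rr,q[2]); q=np.array([q[0]/rr*th,q[1]/rr*th,1])
    else: q=q/q[2]
    return (K@q)[:2]
def ray(name,u,z,c=None):
    c=c or r.get_calibration(name); K=np.array(c["intrinsics"]); Rm=np.array(c["rotation"])
    if Rm.shape!=(3,3): Rm=R.from_quat(Rm).as_matrix()
    d=np.linalg.solve(K,[u[0],u[1],1.])
    if name=="wrist":
        th=np.hypot(d[0],d[1]); d=np.array([d[0]/th*np.sin(th),d[1]/th*np.sin(th),np.cos(th)])
    d=Rm@(d*[1,-1,-1]); e=np.array(c["eye"]); return e+d*(z-e[2])/d[2]
E
python3 - <<'E'
from h import *
s=r.get_state(); print({k:np.round(v,3) for k,v in s.items()})
for n in ["top","side"]:
    im=r.snapshot(n); cv2.imwrite(f"pics/{n}0.png",im)
    print(n,{k:np.round(v,3).tolist() for k,v in r.get_calibration(n).items() if k!="x"})
    for t in ["lamp","lid","battery","mug_2","tin_1","pen_1","fork_1"]:
        print(t,[(np.round(d["point"],3).tolist(),round(d["confidence"],2)) for d in r.look_for(n,t)])
E
```

```text
{'clock': np.float64(0.0), 'q': array([ 1.189,  0.69 , -0.195,  1.566,  0.157,  0.902, -0.215]), 'qd': array([ 0.001,  0.001, -0.002, -0.   , -0.001, -0.001,  0.001]), 'joint_torque': array([-0.0000e+00, -5.2755e+01, -1.2670e+00, -1.5343e+01, -5.3000e-02,
        7.0000e-03,  0.0000e+00]), 'tool_pos': array([ 0.252, -0.571,  0.302]), 'eef_rot': array([ 0.978,  0.206, -0.   , -0.001]), 'contact_force': array([-0.208,  0.444,  0.898]), 'moment': array([-0.019,  0.02 , -0.   ]), 'finger_force': np.float64(0.0), 'opening': np.float64(1.001)}
top {'intrinsics': [[546.739, 0.0, 313.793], [0.0, 546.739, 237.057], [0.0, 0.0, 1.0]], 'eye': [0.407, -0.037, 1.171], 'rotation': [0.042, -0.03, -0.701, 0.712]}
lamp [([0.493, 0.019, 0.076], 0.85)]
lid [([0.499, -0.312, 0.024], 0.86), ([0.521, -0.202, 0.019], 0.79), ([0.641, -0.3, 0.019], 0.76), ([0.387, -0.286, 0.021], 0.62)]
battery [([0.517, 0.239, 0.051], 0.41)]
mug_2 [([0.683, -0.046, 0.043], 0.93)]
tin_1 [([0.673, 0.109, 0.066], 0.9)]
pen_1 [([0.367, 0.066, 0.013], 0.82), ([0.673, 0.112, 0.068], 0.74)]
fork_1 [([0.365, -0.132, 0.004], 0.66)]
side {'intrinsics': [[464.256, 0.0, 318.412], [0.0, 464.256, 238.998], [0.0, 0.0, 1.0]], 'eye': [0.407, -0.682, 0.605], 'rotation': [0.432, -0.042, -0.073, 0.898]}
lamp [([0.497, -0.014, 0.063], 0.82)]
lid [([0.5, -0.33, 0.026], 0.9), ([0.368, 0.047, 0.018], 0.65), ([0.394, -0.294, 0.023], 0.61), ([0.521, -0.213, 0.033], 0.6), ([0.642, -0.308, 0.029], 0.57), ([0.498, -0.01, 0.066], 0.42)]
battery [([0.517, 0.236, 0.03], 0.57)]
mug_2 [([0.667, -0.069, 0.068], 0.86)]
tin_1 []
pen_1 [([0.369, 0.046, 0.018], 0.58)]
fork_1 [([0.37, -0.156, 0.005], 0.73)]
```

```bash
python3 -c "
import cv2
a=cv2.imread('pics/top0.png');cv2.imwrite('pics/top0b.png',cv2.resize(a,(800,600)))"
```

```text
(no output)
```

View pics/top0.png

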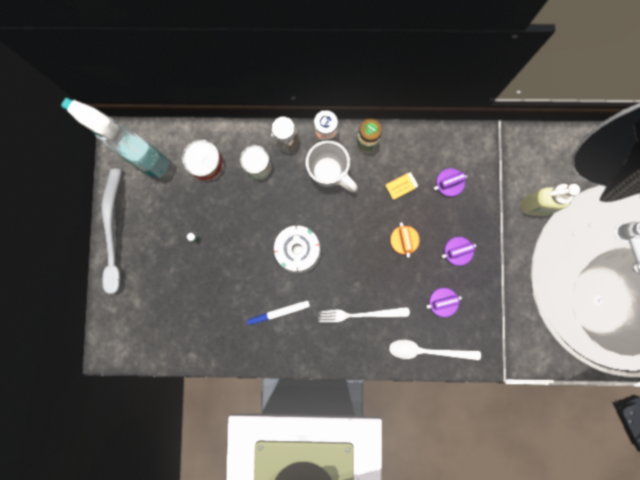

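View pics/side0.png

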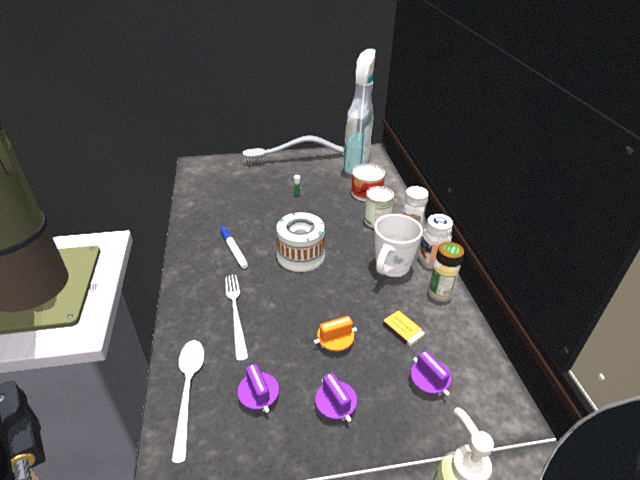

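The top view shows the orange lid at (405,240), the lamp at (297,249) and the battery at (192,238). The purple ones at (451,182), (460,250) and (444,302) are look-alikes. Next I measure from the top image.

```bash
python3 - <<'E'
from h import *
im=cv2.imread("pics/top0.png"); hsv=cv2.cvtColor(im,cv2.COLOR_BGR2HSV)
c=r.get_calibration("top")
def reg(x0,y0,x1,y1,lo,hi):
    m=cv2.inRange(hsv[y0:y1,x0:x1],lo,hi); ys,xs=np.nonzero(m); return xs+x0,ys+y0
xs,ys=reg(380,210,430,270,(8,120,120),(25,255,255))
print("orange",xs.min(),xs.max(),ys.min(),ys.max(),ray("top",((xs.min()+xs.max())/2,(ys.min()+ys.max())/2),.018,c))
xs,ys=reg(265,220,330,280,(40,60,40),(85,255,255))
for x,y in zip(xs,ys): print("g",x,y,np.round(ray("top",(x,y),.073,c),3),end=" ")
xs,ys=reg(265,220,330,280,(0,60,60),(8,255,255)); print()
for x,y in zip(xs,ys): print("r",x,y,np.round(ray("top",(x,y),.073,c),3),end=" ")
r.snapshot("top")
for t,z in [("lamp",.073),("battery",.05)]:
    d=r.silhouettes("top",t)
    for k in d[:2]:
        y,x=np.nonzero(k["pixels"]); print(t,k["confidence"],x.mean(),y.mean(),len(x),ray("top",(x.mean(),y.mean()),z,c))
a=cv2.resize(im[215:285,262:332],(400,400),interpolation=cv2.INTER_CUBIC);b=cv2.resize(im[205:275,370:440],(400,400),interpolation=cv2.INTER_CUBIC)
cv2.imwrite("pics/c1.png",np.hstack([a,b]))
E
```

```text
orange 390 419 226 254 [ 0.52146883 -0.20677199  0.018     ]
g 309 230 [ 0.534 -0.006  0.073] g 308 231 [ 0.531 -0.004  0.073] g 309 231 [ 0.532 -0.006  0.073] g 310 231 [ 0.532 -0.008  0.073] g 309 232 [ 0.529 -0.006  0.073] g 310 232 [ 0.529 -0.008  0.073] g 283 264 [0.464 0.045 0.073] g 284 264 [0.464 0.043 0.073] g 284 265 [0.462 0.043 0.073] 
r 317 244 [ 0.505 -0.023  0.073] r 274 251 [0.49  0.064 0.073] r 275 251 [0.49  0.062 0.073] lamp 0.85 296.78199883109295 249.7030976037405 1711 [0.4932261  0.01782604 0.073     ]
lamp 0.16 278.04831932773106 312.9432773109244 476 [0.36630373 0.05273939 0.073     ]
battery 0.59 192.55714285714285 238.15714285714284 70 [0.51579342 0.23518053 0.05      ]
```

View pics/c1.png

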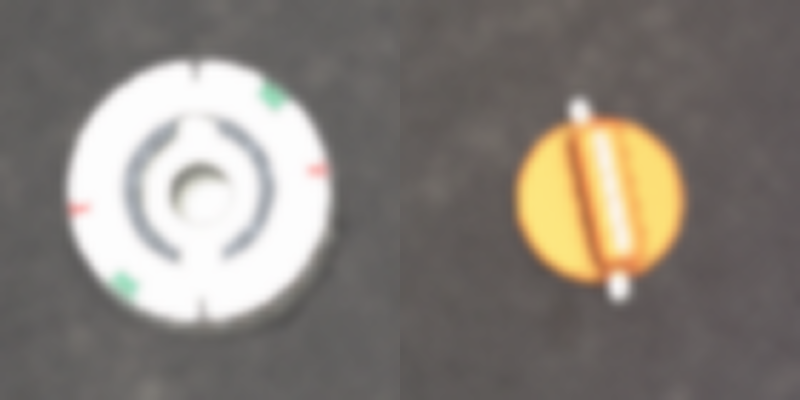

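The crop shows the lamp's black entry marks at (196,70) and (202,305), so the lamp's yaw is about 3°. The lid's pointers are at (579,110) and (618,287), yaw about 12°. I'll move above the lid and look with the wrist camera.

Request:
play_rows:
  translation:
    - [0.038,-0.024,0]
    - [0.038,-0.024,0]
    - [0.038,-0.024,0]
    - [0.038,-0.024,0]
    - [0.038,-0.024,0]
    - [0.038,-0.024,0]
    - [0.038,-0.024,0]
    - [0.038,-0.024,0]
    - [0.038,-0.024,0]
    - [0.038,-0.024,0]
    - [0,0,0]
    - [0,0,0]
  delta_rot:
    - [0,0,0]
    - [0,0,0]
    - [0,0,0]
    - [0,0,0]
    - [0,0,0]
    - [0,0,0]
    - [0,0,0]
    - [0,0,0]
    - [0,0,0]
    - [0,0,0]
    - [0,0,6]
    - [0,0,6]
  grip: [1,1,1,1,1,1,1,1,1,1,1,1]

```text
clock: 2.45
tool_pos: [0.5036, -0.1979, 0.3028]
eef_rot: [0.995, 0.102, 0.0, -0.0]
contact_force: [-0.4, -0.2, -1.0]
opening: 0.997
finger_force: 0.0
```

```bash
cat >> h.py <<'E'
def st():
    s=r.get_state(); T=R.from_quat(s["eef_rot"]).as_matrix()
    print("t",round(float(s["clock"]),2),"pos",np.round(s["tool_pos"],4),"yaw",round(np.degrees(np.arctan2(T[1,0],T[0,0])),2),"z",np.round(T[:,2],3),"open",round(float(s["opening"]),3),"ff",s["finger_force"],"F",np.round(s["contact_force"],1),"M",np.round(s["moment"],2),"q7",round(s["q"][6],2)); return s,T
def tool(T,d): return np.round(T.T@np.array(d),4)
E
python3 - <<'E'
from h import *
s,T=st(); c=r.get_calibration("wrist"); print(c, tool(T,np.array(c["eye"])-s["tool_pos"]))
im=r.snapshot("wrist"); cv2.imwrite("pics/w1.png",im)
for t in ["lid","lamp"]:
    for d in r.silhouettes("wrist",t)[:4]:
        y,x=np.nonzero(d["pixels"]); print(t,round(d["confidence"],2),x.mean(),y.mean(),ray("wrist",(x.mean(),y.mean()),.02 if t=="lid" else .073,c))
E
```

```text
t 2.45 pos [ 0.5036 -0.1979  0.3028] yaw 11.73 z [ 0.  0. -1.] open 0.997 ff 0.0 F [-0.4 -0.2 -1. ] M [ 0.03  0.   -0.01] q7 -1.15
{'intrinsics': array([[371.64829954,   0.        , 319.13215822],
       [  0.        , 371.64829954, 241.16275136],
       [  0.        ,   0.        ,   1.        ]]), 'eye': array([ 0.57472424, -0.18338863,  0.38610526]), 'rotation': array([-0.11067023,  0.09014054, -0.6246705 ,  0.76773273])} [ 0.0726  0.0002 -0.0833]
lid 0.95 376.94405594405595 318.5631701631702 [ 0.3937454 -0.2871092  0.02     ]
lid 0.82 431.34329532048764 234.07353519465198 [ 0.50078792 -0.31940186  0.02      ]
lid 0.75 330.24618585298197 190.50624133148406 [ 0.52274474 -0.20540661  0.02      ]
lid 0.68 450.1803024428073 94.02559131446297 [ 0.64696141 -0.30293323  0.02      ]
lamp 0.8 112.84691420605753 179.0337092890635 [5.04588269e-01 8.84565686e-05 7.30000000e-02]
```

View pics/w1.png

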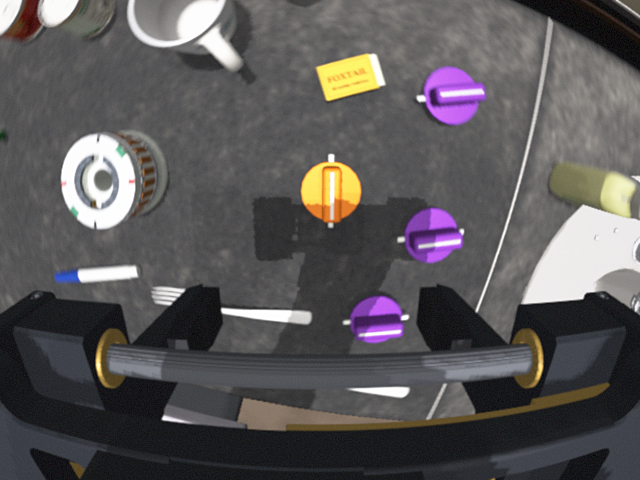

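The wrist view shows the orange lid upright at (331,191), with pointers at (331,157) and (331,224), so the tool is already lined up with it. The lamp is at (104,181). Next I move above the lamp.

Request:
play_rows:
  translation:
    - [0.007,-0.043,0]
    - [0.007,-0.043,0]
    - [0.007,-0.043,0]
    - [0.007,-0.043,0]
    - [0.007,-0.043,0]
    - [0,0,0]
  delta_rot:
    - [0,0,0]
    - [0,0,0]
    - [0,0,0]
    - [0,0,0]
    - [0,0,0]
    - [0,0,0]
  grip: [1,1,1,1,0.5,0]

```text
clock: 3.35
tool_pos: [0.4933, 0.0229, 0.3029]
eef_rot: [0.994, 0.107, 0.0, -0.001]
contact_force: [0.1, -0.9, -0.6]
opening: 0.796
finger_force: 0.0
```

```bash
python3 - <<'E'
from h import *
# lid from w1 (pose then)
s,T=st(); c=r.get_calibration("wrist"); 
im=r.snapshot("wrist"); cv2.imwrite("pics/w2.png",im)
c0=dict(c); c0["eye"]=np.array([ 0.57472424, -0.18338863,  0.38610526]); c0["rotation"]=np.array([-0.11067023,  0.09014054, -0.6246705 ,  0.76773273])
w=cv2.imread("pics/w1.png"); hs=cv2.cvtColor(w,cv2.COLOR_BGR2HSV)
sub=cv2.inRange(hs[140:240,280:390],(0,0,190),(180,60,255)); n,l,stt,ce=cv2.connectedComponentsWithStats(sub)
for i in range(1,n):
    if stt[i,4]>5: print("white",ce[i]+[280,140],stt[i,4],ray("wrist",ce[i]+[280,140],.018,c0))
d=r.silhouettes("wrist","lamp")[0]; y,x=np.nonzero(d["pixels"]); print(d["confidence"],x.min(),x.max(),y.min(),y.max())
hs=cv2.cvtColor(im,cv2.COLOR_BGR2HSV); m=d["pixels"].astype(np.uint8)*255
for nm,lo,hi in [("g",(40,70,40),(90,255,255)),("r",(0,110,100),(6,255,255)),("r2",(172,110,100),(180,255,255))]:
    n,l,stt,ce=cv2.connectedComponentsWithStats(cv2.inRange(hs,lo,hi)&m)
    for i in range(1,n):
        if stt[i,4]>4: print(nm,ce[i],stt[i,4],ray("wrist",ce[i],.073,c))
x0,y0=int(x.min())-10,int(y.min())-10
print(x0,y0); a=im[y0:y0+150,x0:x0+150]; cv2.imwrite("pics/w2c.png",cv2.resize(a,(600,600),interpolation=cv2.INTER_CUBIC))
for t in ["battery"]:
    print([ (k["point"],k["confidence"]) for k in r.look_for("wrist",t)])
E
```

```text
t 3.35 pos [0.4933 0.0229 0.3029] yaw 12.34 z [ 0.     0.002 -1.   ] open 0.796 ff 0.0 F [ 0.1 -0.9 -0.6] M [-0.05 -0.07  0.03] q7 -1.55
white [330.55555556 157.57777778] 45 [ 0.55481553 -0.19895305  0.018     ]
white [331.58433735 192.77710843] 166 [ 0.52048412 -0.20731898  0.018     ]
white [330.15384615 224.46153846] 13 [ 0.48822805 -0.21277895  0.018     ]
0.87 273 375 157 265
g [361.91666667 185.75      ] 60 [ 0.52995408 -0.00601784  0.073     ]
g [289.06451613 246.66129032] 62 [0.46347473 0.04393142 0.073     ]
r [276.5 215. ] 18 [0.48928277 0.06014967 0.073     ]
r [372.5        218.63636364] 22 [ 0.50403117 -0.02193233  0.073     ]
263 147
[([0.525, 0.2389, 0.0364], 0.58)]
```

View pics/w2c.png

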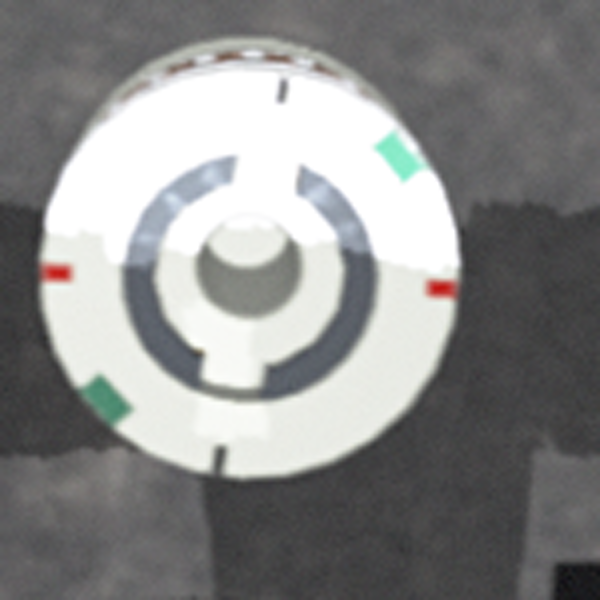

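Lamp: centre (0.4967, 0.0190), yaw 3.2°, from the green and red mark pairs, which agree. The crop shows the entry marks and notches are consistent with this. Lid: centre (0.5215, -0.206), yaw 11.7°. Now to the battery.

Request:
play_rows:
  translation:
    - [0.014,-0.05,0.025]
    - [0.014,-0.05,0.025]
    - [0.014,-0.05,0.025]
    - [0.014,-0.05,0.025]
    - [0,0,0]
    - [0,0,0]
  delta_rot:
    - [0,0,0]
    - [0,0,0]
    - [0,0,0]
    - [0,0,0]
    - [0,0,0]
    - [0,0,0]
  grip: [0,0,0,0,0,0]

```text
clock: 4.25
tool_pos: [0.5078, 0.2239, 0.2026]
eef_rot: [0.995, 0.102, -0.0, 0.001]
contact_force: [-0.2, -0.6, -0.4]
opening: 0.499
finger_force: 0.0
```

```bash
python3 - <<'E'
from h import *
s,T=st(); c=r.get_calibration("wrist"); 
im=r.snapshot("wrist"); cv2.imwrite("pics/w3.png",im)
for k in r.silhouettes("wrist","battery")[:3]:
    y,x=np.nonzero(k["pixels"]); print(k["confidence"],len(x),x.min(),x.max(),y.min(),y.max(),ray("wrist",(x.mean(),y.mean()),.04,c))
u=pix("wrist",[.517,.236,.04],c).astype(int); print(u)
a=im[u[1]-75:u[1]+75,u[0]-75:u[0]+75]; cv2.imwrite("pics/w3c.png",cv2.resize(a,(450,450),interpolation=cv2.INTER_CUBIC))
E
```

```text
t 4.25 pos [0.5078 0.2239 0.2026] yaw 11.7 z [-0.    -0.002 -1.   ] open 0.499 ff 0.0 F [-0.2 -0.6 -0.4] M [-0.    0.07 -0.02] q7 -1.89
0.55 650 286 309 200 234 [0.52148909 0.24082241 0.04      ]
[303 225]
```

View pics/w3c.png

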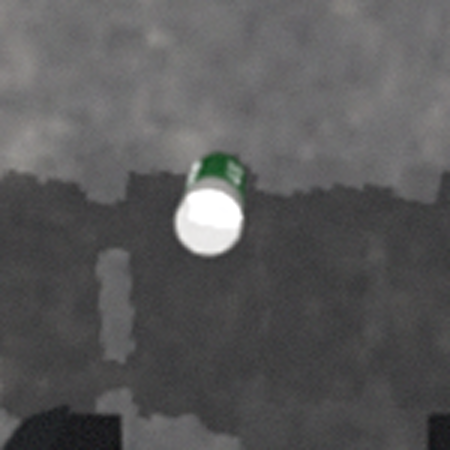

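The crop shows the battery's top disc centred at (209,221), which is image pixel (297.7, 223.7).

```bash
python3 - <<'E'
from h import *
s,T=st(); p=ray("wrist",(297.7,223.7),.05); print(p, tool(T,p-s["tool_pos"]))
E
```

```text
t 4.35 pos [0.5081 0.2234 0.2033] yaw 11.6 z [ 0.001 -0.001 -1.   ] open 0.499 ff 0.0 F [0.  0.4 0. ] M [-0.   -0.03  0.01] q7 -1.89
[0.51990663 0.23968245 0.05      ] [ 0.0148 -0.0139  0.1532]
```

Request:
play_rows:
  translation:
    - [0.015,-0.014,0.02]
    - [0,0,0.03]
    - [0,0,0.03]
    - [0,0,0.021]
    - [0,0,0]
    - [0,0,0]
    - [0,0,0]
    - [0,0,0]
  delta_rot:
    - [0,0,0]
    - [0,0,0]
    - [0,0,0]
    - [0,0,0]
    - [0,0,0]
    - [0,0,0]
    - [0,0,0]
    - [0,0,0]
  grip: [0,0,0,0,0,-1,-1,-1]
  squeeze: 15

```text
clock: 5.35
tool_pos: [0.5194, 0.243, 0.1026]
eef_rot: [0.995, 0.103, 0.001, -0.0]
contact_force: [-0.0, -0.9, 0.1]
opening: 0.185
finger_force: 13.0
```

```bash
python3 -c "
from h import *
st()"
```

```text
t 5.35 pos [0.5194 0.243  0.1026] yaw 11.81 z [ 0.001  0.001 -1.   ] open 0.185 ff 12.966355830430984 F [-0.  -0.9  0.1] M [0.02 0.02 0.04] q7 -1.91
```

Request:
play_rows:
  translation:
    - [0,0,-0.02]
    - [0,0,-0.04]
    - [0,0,-0.04]
    - [-0.0136,0.043,0]
    - [-0.0136,0.043,0]
    - [-0.0136,0.043,0]
    - [-0.0136,0.043,0]
    - [-0.0136,0.043,0]
    - [0,0,0]
    - [0,0,0]
  delta_rot:
    - [0,0,0]
    - [0,0,0]
    - [0,0,0]
    - [0,0,0]
    - [0,0,0]
    - [0,0,0]
    - [0,0,0]
    - [0,0,0]
    - [0,0,0]
    - [0,0,0]
  grip: [-1,-1,-1,-1,-1,-1,-1,-1,-1,-1]

```text
clock: 6.6
tool_pos: [0.497, 0.0193, 0.2027]
eef_rot: [0.995, 0.103, 0.001, -0.0]
contact_force: [0.8, 0.5, -0.5]
opening: 0.182
finger_force: 14.9
```

```bash
python3 - <<'E'
from h import *
s,T=st(); print(tool(T,np.array([.4967,.019,0])-s["tool_pos"]))
c=r.get_calibration("wrist"); im=r.snapshot("wrist"); sd=r.snapshot("side")
for z in (0.0,.050): print(pix("wrist",s["tool_pos"]+T@[0,0,.052+z],c))
u=pix("wrist",[.4967,.019,.073],c).astype(int); v=pix("side",[.4967,.019,.1]).astype(int); print(u,v)
x0,y0=u-[100,110]; a=cv2.resize(im[y0:y0+150,x0:x0+200],(800,600),interpolation=cv2.INTER_CUBIC)[:, :]
b=cv2.resize(sd[v[1]-60:v[1]+60,v[0]-50:v[0]+30],(400,600),interpolation=cv2.INTER_CUBIC)
print(x0,y0,v-[50,60]); cv2.imwrite("pics/w4.png",np.hstack([cv2.resize(a,(400,300)),b[150:450]]))
E
```

```text
t 6.6 pos [0.497  0.0193 0.2027] yaw 11.85 z [ 0.002  0.001 -1.   ] open 0.182 ff 14.94302049279213 F [ 0.8  0.5 -0.5] M [0.06 0.03 0.01] q7 -1.6
[-0.0008  0.0003  0.2027]
[318.58096442 317.59177183]
[318.72306839 273.3347197 ]
[319 257] [299 214]
219 147 [249 154]
```

View pics/w4.png

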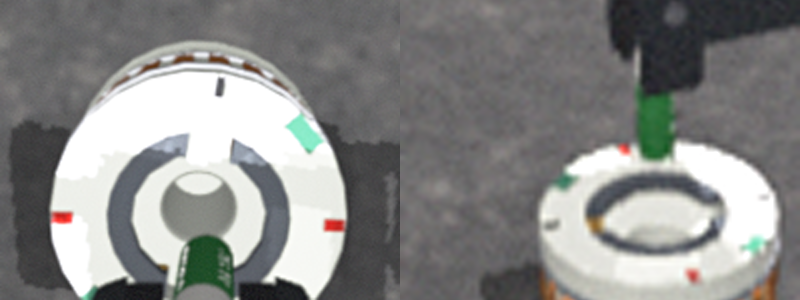

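The left crop shows the battery's lower end at about (210,236), a little right of the tube mouth at (199,207). The side crop shows it hanging upright above the lamp. I'll quantify that.

```bash
python3 - <<'E'
from h import *
s,T=st(); c=r.get_calibration("wrist"); im=r.snapshot("wrist"); cv2.imwrite("pics/w5.png",im)
hs=cv2.cvtColor(im,cv2.COLOR_BGR2HSV)
m=cv2.inRange(hs[250:300,290:350],(40,90,20),(90,255,255)); 
for row in range(14,45,4):
    x=np.nonzero(m[row])[0]
    if len(x): print(row+250,x.min()+290,x.max()+290)
ys=np.nonzero(m)[0]; print("top",ys.min()+250)
# model: bottom circle for lateral offset o (tool x,y)
def circ(o,z): 
    return np.array([pix("wrist",s["tool_pos"]+T@[o[0]+.0085*np.cos(t),o[1]+.0085*np.sin(t),z],c) for t in np.linspace(0,6.28,60)])
for o in [(0,0),(-.003,0),(0,.003),(0,-.003)]:
    k=circ(o,.102); k2=circ(o,.09); print(o,k.min(0),k.max(0),"90:",k2[:,0].min(),k2[:,0].max())
print("mouth px", pix("wrist",[.4967,.019,.06],c))
g=cv2.cvtColor(im,cv2.COLOR_BGR2GRAY)
for row in (240,244,248,252,256): print(row,g[row,292:348:2])
E
```

```text
t 6.7 pos [0.4969 0.0203 0.2023] yaw 11.97 z [ 0.001  0.001 -1.   ] open 0.183 ff 14.94290828704834 F [-0.5  0.4  0.3] M [ 0.01  0.03 -0.04] q7 -1.6
268 314 329
272 314 332
276 313 327
280 312 331
284 312 335
288 312 330
292 332 335
top 265
(0, 0) [302.85176925 258.35560029] [334.59369959 287.88641757] 90: 301.8741574881003 335.51677483791224
(-0.003, 0) [302.93501664 263.70234143] [334.5139978 292.9061299] 90: 301.9716416004932 335.42354278799
(0, 0.003) [308.45117659 258.35499747] [340.18731505 287.8850589 ] 90: 307.80830874355513 341.44403417380977
(0, -0.003) [297.2597519  258.35351958] [328.99309346 287.88091072] 90: 295.94879431307135 329.58120197122366
mouth px [320.84945542 251.3262131 ]
240 [209 241 239 240 239 241 206 129 127 206 241 240 239 238 239 238 239 240
 238 198 127 133 226 239 237 238 237 239]
244 [240 239 239 240 240 200 119 122 127 130 132 141 166 188 196 191 161 137
 129 128 129 123 123 208 238 236 236 238]
248 [239 239 240 239 237 137 119 124 127 130 133 134 136 136 134 135 135 133
 133 134 130 126 123 153 232 237 238 237]
252 [239 239 239 239 228 138 121 129 128 132 133 137 134 137 135 139 136 133
 134 130 128 125 122 149 229 238 236 237]
256 [238 238 239 238 240 169 127 127 130 131 134 133 137 137 136 136 133 133
 134 131 130 126 131 177 236 237 237 236]
```

```bash
python3 - <<'E'
from h import *
P=[];B=[]
for i in range(6):
    s,T=st() if i==0 else (r.get_state(),None); P.append(s["tool_pos"]); sd=r.snapshot("side")
P=np.mean(P,0); print("mean",P)
im=cv2.imread("pics/w5.png").astype(int)
print("green excess row 272-284");
for row in (270,276,282): print(row,[tuple(im[row,x]) for x in range(306,342,2)])
print([ (y,tuple(im[y,324])) for y in range(258,300,3)])
hs=cv2.cvtColor(sd,cv2.COLOR_BGR2HSV)
for z in (.105,.115,.125):
    u=pix("side",[P[0],P[1],z]); row=int(round(u[1])); x=np.nonzero(cv2.inRange(hs[row:row+1,270:330],(40,80,20),(90,255,255))[0])[0]+270
    print(z,u,x.min() if len(x) else 0,x.max() if len(x) else 0)
x=[ (row,np.nonzero(cv2.inRange(hs[row:row+1,270:330],(40,80,20),(90,255,255))[0])[0]+270) for row in range(185,225,3)]
for a,b in x: print(a,b.min() if len(b) else '',b.max() if len(b) else '')
E
```

```text
t 6.75 pos [0.4968 0.0203 0.2021] yaw 11.98 z [ 0.001  0.001 -1.   ] open 0.185 ff 14.94284838438034 F [-0.5  0.8 -0.4] M [0.05 0.05 0.03] q7 -1.6
mean [0.49663795 0.01972353 0.20184368]
green excess row 272-284
270 [(np.int64(234), np.int64(239), np.int64(237)), (np.int64(234), np.int64(240), np.int64(238)), (np.int64(189), np.int64(205), np.int64(191)), (np.int64(132), np.int64(139), np.int64(134)), (np.int64(36), np.int64(69), np.int64(33)), (np.int64(42), np.int64(73), np.int64(30)), (np.int64(40), np.int64(75), np.int64(32)), (np.int64(42), np.int64(76), np.int64(33)), (np.int64(40), np.int64(75), np.int64(33)), (np.int64(31), np.int64(71), np.int64(25)), (np.int64(39), np.int64(75), np.int64(31)), (np.int64(44), np.int64(77), np.int64(34)), (np.int64(38), np.int64(72), np.int64(30)), (np.int64(66), np.int64(87), np.int64(61)), (np.int64(208), np.int64(222), np.int64(213)), (np.int64(233), np.int64(240), np.int64(237)), (np.int64(231), np.int64(238), np.int64(236)), (np.int64(230), np.int64(236), np.int64(234))]
276 [(np.int64(234), np.int64(240), np.int64(239)), (np.int64(191),
[... 1838 characters left out ...]
 (np.int64(35), np.int64(74), np.int64(25))), (276, (np.int64(37), np.int64(75), np.int64(30))), (279, (np.int64(40), np.int64(77), np.int64(32))), (282, (np.int64(42), np.int64(75), np.int64(29))), (285, (np.int64(39), np.int64(79), np.int64(28))), (288, (np.int64(49), np.int64(78), np.int64(43))), (291, (np.int64(134), np.int64(136), np.int64(136))), (294, (np.int64(132), np.int64(134), np.int64(134))), (297, (np.int64(138), np.int64(139), np.int64(140)))]
0.105 [299.16083625 212.46402202] 297 302
0.115 [299.09095128 208.03762968] 296 302
0.125 [299.02004411 203.54649228] 296 302
185  
188  
191  
194  
197  
200  
203 296 302
206 296 302
209 296 302
212 297 302
215 297 302
218  
221  
224
```

Request:
play_rows:
  translation:
    - [0.0007,0,0.015]
    - [0,0,0.015]
    - [0,0,0.01]
    - [0,0,0.008]
    - [0,0,0]
  delta_rot:
    - [0,0,0]
    - [0,0,0]
    - [0,0,0]
    - [0,0,0]
    - [0,0,0]
  grip: [-1,-1,-1,-1,-1]

```text
clock: 7.68
tool_pos: [0.4969, 0.0187, 0.153]
eef_rot: [0.995, 0.103, -0.001, 0.0]
contact_force: [-0.7, -0.4, 0.5]
opening: 0.182
finger_force: 14.9
```

```bash
python3 - <<'E'
from h import *
s,T=st(); c=r.get_calibration("wrist"); im=r.snapshot("wrist"); cv2.imwrite("pics/w6.png",im)
st()
u=pix("wrist",[.4967,.019,.073],c).astype(int); print(u)
a=im[u[1]-75:u[1]+75,u[0]-100:u[0]+100]; cv2.imwrite("pics/w6c.png",cv2.resize(a,(800,600),interpolation=cv2.INTER_CUBIC))
E
```

```text
t 7.67 pos [0.4969 0.0187 0.153 ] yaw 11.83 z [-0.001 -0.    -1.   ] open 0.182 ff 14.938390552997589 F [-0.7 -0.4  0.5] M [ 0.07  0.05 -0.06] q7 -1.61
t 7.72 pos [0.497  0.0187 0.1534] yaw 11.83 z [-0.001 -0.    -1.   ] open 0.182 ff 14.938223361968994 F [-0.8  0.7  0.4] M [ 0.15 -0.03 -0.05] q7 -1.61
[318 290]
```

View pics/w6c.png

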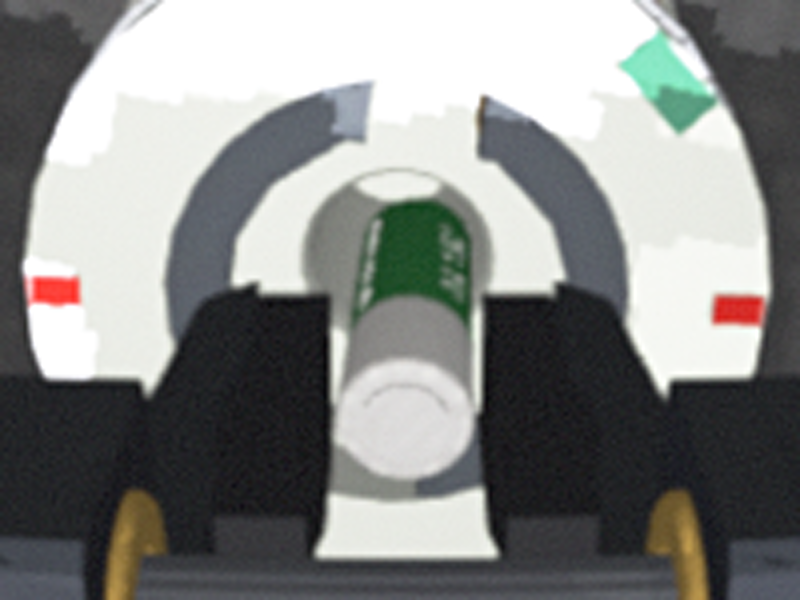

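The crop shows the battery's lower end inside the tube mouth, which spans x 302–492. It sits slightly to the right at about 420, and there is no contact force. I'll shift it 1 mm left, lower it further and release.

Request:
play_rows:
  translation:
    - [0,-0.0012,0.004]
    - [0,0,0.004]
    - [0,0,0.004]
    - [0,0,0]
    - [0,0,0]
    - [0,0,0]
    - [0,0,0]
  delta_rot:
    - [0,0,0]
    - [0,0,0]
    - [0,0,0]
    - [0,0,0]
    - [0,0,0]
    - [0,0,0]
    - [0,0,0]
  grip: [-1,-1,-1,-1,-0.3,-0.3,-0.3]

```text
clock: 8.6
tool_pos: [0.497, 0.0199, 0.1418]
eef_rot: [0.995, 0.103, 0.0, 0.0]
contact_force: [0.2, 0.2, 0.2]
opening: 0.348
finger_force: 0.0
```

```bash
python3 - <<'E'
from h import *
st(); r.snapshot("wrist")
print([(np.round(k["point"],3),k["confidence"]) for k in r.look_for("wrist","battery")])
E
```

```text
t 8.6 pos [0.497  0.0199 0.1418] yaw 11.83 z [ 0. -0. -1.] open 0.348 ff 0.0 F [0.2 0.2 0.2] M [ 0.06 -0.01  0.02] q7 -1.62
[(array([0.502, 0.02 , 0.061]), 0.96)]
```

Request:
play_rows:
  translation:
    - [0,0,-0.02]
    - [0,0,-0.04]
    - [-0.0045,0.045,0]
    - [-0.0045,0.045,0]
    - [-0.0045,0.045,0]
    - [-0.0045,0.045,0]
    - [-0.0045,0.046,0]
    - [0,0,0]
    - [0,0,0]
  delta_rot:
    - [0,0,0]
    - [0,0,0]
    - [0,0,0]
    - [0,0,0]
    - [0,0,0]
    - [0,0,0]
    - [0,0,0]
    - [0,0,0]
    - [0,0,0]
  grip: [-0.3,0,0,0,0,0,0,0,0]

```text
clock: 9.82
tool_pos: [0.521, -0.2053, 0.2016]
eef_rot: [0.995, 0.103, -0.0, -0.0]
contact_force: [-0.1, 0.7, -0.1]
opening: 0.499
finger_force: 0.0
```

```bash
python3 - <<'E'
from h import *
s,T=st(); c=r.get_calibration("wrist"); im=r.snapshot("wrist"); cv2.imwrite("pics/w7.png",im); s2,_=st()
u=pix("wrist",[.5215,-.206,.03],c).astype(int); x0,y0=u-[80,80]
w=im[y0:y0+160,x0:x0+160]; hs=cv2.cvtColor(w,cv2.COLOR_BGR2HSV)
n,l,q,ce=cv2.connectedComponentsWithStats(cv2.inRange(hs,(0,0,185),(180,70,255)))
L=[]
for i in range(1,n):
    if 8<q[i,4]<1500: p=ray("wrist",ce[i]+[x0,y0],.0175,c); L.append(p); print("white",ce[i]+[x0,y0],q[i],p)
o=cv2.inRange(hs,(5,110,100),(28,255,255)); y,x=np.nonzero(o); print("orange",x.min()+x0,x.max()+x0,y.min()+y0,y.max()+y0,u)
P=(s["tool_pos"]+s2["tool_pos"])/2; print(tool(T,np.array([.5215,-.206,0])-P))
E
```

```text
t 9.82 pos [ 0.521  -0.2053  0.2016] yaw 11.83 z [-0.     0.001 -1.   ] open 0.499 ff 0.0 F [-0.1  0.7 -0.1] M [0.03 0.02 0.  ] q7 -1.25
t 9.88 pos [ 0.5212 -0.2045  0.2016] yaw 11.92 z [-0.     0.001 -1.   ] open 0.502 ff 0.0 F [-0.2  0.6  0.5] M [-0.  0.  0.] q7 -1.25
white [319.10126582 187.55696203] [76 25  8 12 79] [ 0.55448314 -0.19828897  0.0175    ]
white [319.4501845  240.82287823] [ 77  54   6  64 271] [ 0.51517406 -0.20679532  0.0175    ]
orange 279 360 192 278 [320 237]
[2.000e-04 1.400e-03 2.016e-01]
```

Request:
play_rows:
  translation:
    - [0,0.0005,0.03]
    - [0,0,0.03]
    - [0,0,0.03]
    - [0,0,0.015]
    - [0,0,0.007]
    - [0,0,0]
    - [0,0,0]
    - [0,0,0]
    - [0,0,0]
  delta_rot:
    - [0,0,0]
    - [0,0,0]
    - [0,0,0]
    - [0,0,0]
    - [0,0,0]
    - [0,0,0]
    - [0,0,0]
    - [0,0,0]
    - [0,0,0]
  grip: [0,0,0,0,0,-1,-1,-1,-1]
  squeeze: 40

```text
clock: 11.0
tool_pos: [0.5218, -0.2066, 0.0905]
eef_rot: [0.995, 0.103, 0.001, 0.0]
contact_force: [0.1, 0.0, 3.8]
opening: 0.201
finger_force: 40.0
```

```bash
python3 -c "
from h import *
st()"
```

```text
t 11.0 pos [ 0.5218 -0.2066  0.0905] yaw 11.81 z [ 0.001 -0.    -1.   ] open 0.201 ff 40.0009707827121 F [0.1 0.  3.8] M [0.05 0.05 0.05] q7 -1.29
```

Request:
play_rows:
  translation:
    - [0,0,-0.03]
    - [0,0,-0.04]
    - [0,0,-0.04]
    - [0.0043,-0.045,0]
    - [0.0043,-0.045,0]
    - [0.0043,-0.045,0]
    - [0.0043,-0.045,0]
    - [0.0044,-0.046,0]
    - [0,0,0]
    - [0,0,0]
    - [0,0,0]
  delta_rot:
    - [0,0,0]
    - [0,0,0]
    - [0,0,0]
    - [0,0,0]
    - [0,0,0]
    - [0,0,0]
    - [0,0,0]
    - [0,0,0]
    - [0,0,4.3]
    - [0,0,4.3]
    - [0,0,0]
  grip: [-1,-1,-1,-1,-1,-1,-1,-1,-1,-1,-1]

```text
clock: 12.38
tool_pos: [0.4961, 0.0192, 0.1998]
eef_rot: [1.0, 0.029, -0.0, 0.0]
contact_force: [-0.5, -0.7, -0.1]
opening: 0.205
finger_force: 40.0
```

```bash
python3 - <<'E'
from h import *
P=[]
for i in range(4): s,T=st(); P.append(s["tool_pos"]); c=r.get_calibration("wrist"); im=r.snapshot("wrist")
P=np.mean(P,0); print(P,tool(T,np.array([.4967,.019,0])-P)); cv2.imwrite("pics/w8.png",im)
# lid as seen: pointer tip at tool x .037, z=.09-.0175 ; lamp marks
print("pointer",pix("wrist",P+T@[.037,0,.0725],c),"lugtip",pix("wrist",P+T@[.025,0,.086],c),"entry",pix("wrist",[.4967+.041*np.cos(.056),.019+.041*np.sin(.056),.073],c))
hs=cv2.cvtColor(im,cv2.COLOR_BGR2HSV)
for nm,lo,hi in [("g",(40,70,40),(90,255,255)),("r",(0,130,100),(5,255,255)),("r2",(174,130,100),(180,255,255))]:
    n,l,q,ce=cv2.connectedComponentsWithStats(cv2.inRange(hs,lo,hi))
    for i in range(1,n):
        p=ray("wrist",ce[i],.073,c)
        if q[i,4]>4 and np.hypot(p[0]-.4967,p[1]-.019)<.06: print(nm,ce[i],q[i,4],p)
cv2.imwrite("pics/w8c.png",cv2.resize(im[170:320,220:420],(800,600),interpolation=cv2.INTER_CUBIC))
E
```

```text
t 12.38 pos [0.4961 0.0192 0.1998] yaw 3.28 z [-0. -0. -1.] open 0.205 ff 40.000108228996396 F [-0.5 -0.7 -0.1] M [ 0.    0.08 -0.02] q7 -1.7
t 12.43 pos [0.4961 0.0191 0.1998] yaw 3.3 z [ 0. -0. -1.] open 0.202 ff 39.999970346689224 F [-0.3 -0.1 -0.5] M [ 0.01 -0.    0.02] q7 -1.7
t 12.47 pos [0.4961 0.019  0.1998] yaw 3.29 z [ 0. -0. -1.] open 0.202 ff 39.99978899024427 F [ 0.2 -0.4 -0.9] M [ 0.04 -0.04  0.02] q7 -1.7
t 12.53 pos [0.4961 0.019  0.1997] yaw 3.27 z [ 0. -0. -1.] open 0.201 ff 39.999872697517276 F [ 0.4  0.8 -0.1] M [ 0.01  0.01 -0.02] q7 -1.7
[0.4961027  0.01910037 0.19976232] [6.000e-04 1.000e-04 1.998e-01]
pointer [318.21653285 218.21007471] lugtip [318.30620819 236.5702269 ] entry [318.76736701 189.16253617]
g [363.95238095 205.36904762] 168 [ 0.52981614 -0.00528319  0.073     ]
r [386.54 249.6 ] 50 [ 0.50386599 -0.02135102  0.073     ]
r [250.12820513 265.1025641 ] 39 [0.4892568  0.06039161 0.073     ]
```

View pics/w8c.png

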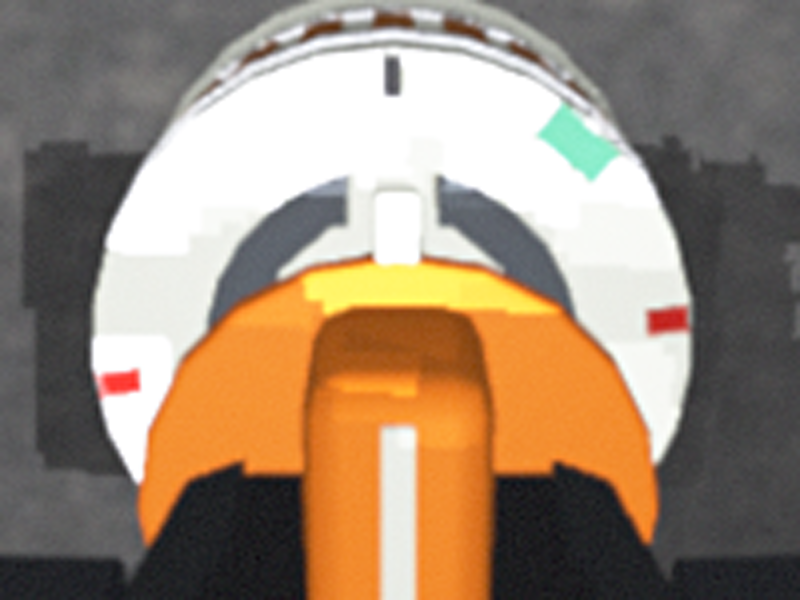

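The crop shows the lid pointer at (398,188), in line with the notch (348–438, centre 393) and the entry mark at (392,75). It is about 0.6 mm to the right, which I'll correct as I go down.

Request:
play_rows:
  translation:
    - [0.0006,-0.0006,0.015]
    - [0,0,0.015]
    - [0,0,0.006]
    - [0,0,0.003]
    - [0,0,0.003]
    - [0,0,0.003]
    - [0,0,0]
  delta_rot:
    - [0,0,0]
    - [0,0,0]
    - [0,0,0]
    - [0,0,0]
    - [0,0,0]
    - [0,0,0]
    - [0,0,0]
  grip: [-1,-1,-1,-1,-1,-1,-1]

```text
clock: 13.45
tool_pos: [0.4967, 0.0198, 0.1547]
eef_rot: [1.0, 0.028, 0.0, 0.0]
contact_force: [0.2, 0.4, -0.5]
opening: 0.198
finger_force: 40.0
```

```bash
python3 -c "
from h import *
st();r.snapshot('side');st()"
```

```text
t 13.45 pos [0.4967 0.0198 0.1547] yaw 3.23 z [ 0. -0. -1.] open 0.198 ff 39.9998524133116 F [ 0.2  0.4 -0.5] M [ 0.03 -0.   -0.03] q7 -1.71
t 13.5 pos [0.4967 0.0198 0.1548] yaw 3.23 z [ 0. -0. -1.] open 0.204 ff 39.99983226880431 F [-0.7 -0.7 -0.6] M [-0.02  0.03  0.01] q7 -1.71
```

Request:
play_rows:
  translation:
    - [0,0,0.002]
    - [0,0,0.0015]
    - [0,0,0.0015]
    - [0,0,0]
  delta_rot:
    - [0,0,0]
    - [0,0,0]
    - [0,0,0]
    - [0,0,0]
  grip: [-1,-1,-1,-1]

```text
clock: 14.0
tool_pos: [0.4967, 0.0198, 0.1504]
eef_rot: [1.0, 0.028, 0.0, 0.0]
contact_force: [-1.6, 0.5, 8.7]
opening: 0.203
finger_force: 40.0
```

```bash
python3 -c "
from h import *
st();r.snapshot('side');st()"
```

```text
t 14.0 pos [0.4967 0.0198 0.1504] yaw 3.23 z [ 0.001 -0.    -1.   ] open 0.203 ff 40.00191271305084 F [-1.6  0.5  8.7] M [ 0.02  0.31 -0.06] q7 -1.71
t 14.05 pos [0.4967 0.0198 0.1504] yaw 3.23 z [ 0.001 -0.    -1.   ] open 0.202 ff 40.001768209040165 F [-1.4  0.2  8.1] M [0.04 0.35 0.02] q7 -1.71
```

Request:
play_rows:
  translation:
    - [0,0,-0.0005]
    - [0,0,0]
    - [0,0,0]
    - [0,0,0]
    - [0,0,0]
    - [0,0,0]
    - [0,0,0]
    - [0,0,0]
    - [0,0,0]
    - [0,0,0]
  delta_rot:
    - [0,0,0]
    - [0,0,5]
    - [0,0,5]
    - [0,0,5]
    - [0,0,5]
    - [0,0,5]
    - [0,0,5]
    - [0,0,5]
    - [0,0,5]
    - [0,0,0]
  grip: [-1,-1,-1,-1,-1,-1,-1,-1,-1,-1]

```text
clock: 15.3
tool_pos: [0.4973, 0.02, 0.1505]
eef_rot: [0.949, -0.315, 0.001, -0.0]
contact_force: [1.1, 0.4, 3.7]
opening: 0.196
finger_force: 40.0
```

```bash
python3 - <<'E'
from h import *
st(); c=r.get_calibration("wrist"); im=r.snapshot("wrist"); tp=r.snapshot("top"); st(); cv2.imwrite("pics/w9.png",im)
u=pix("wrist",[.4967,.019,.073],c).astype(int); y0=max(0,u[1]-130); x0=u[0]-100; print(x0,y0)
cv2.imwrite("pics/w9c.png",cv2.resize(im[y0:y0+150,x0:x0+200],(800,600),interpolation=cv2.INTER_CUBIC))
for a in (0,np.pi):
  for b in (.056,-.644): print("g" if b<0 else "entry",pix("wrist",[.4967+.041*np.cos(b+a),.019+.041*np.sin(b+a),.073],c)-[x0,y0])
E
```

```text
t 15.3 pos [0.4973 0.02   0.1505] yaw -36.7 z [ 0.002 -0.    -1.   ] open 0.196 ff 40.00123090110719 F [1.1 0.4 3.7] M [ 0.12 -0.1   0.13] q7 -2.09
t 15.4 pos [0.4973 0.02   0.1505] yaw -36.67 z [ 0.002  0.    -1.   ] open 0.201 ff 40.00091797672212 F [0.6 0.6 5. ] M [ 0.12 -0.19  0.04] q7 -2.09
220 162
entry [42.58553345 66.45911152]
g [101.34924687  45.40925195]
entry [152.14459644 185.91295099]
g [100.46274353 201.70719252]
```

View pics/w9c.png

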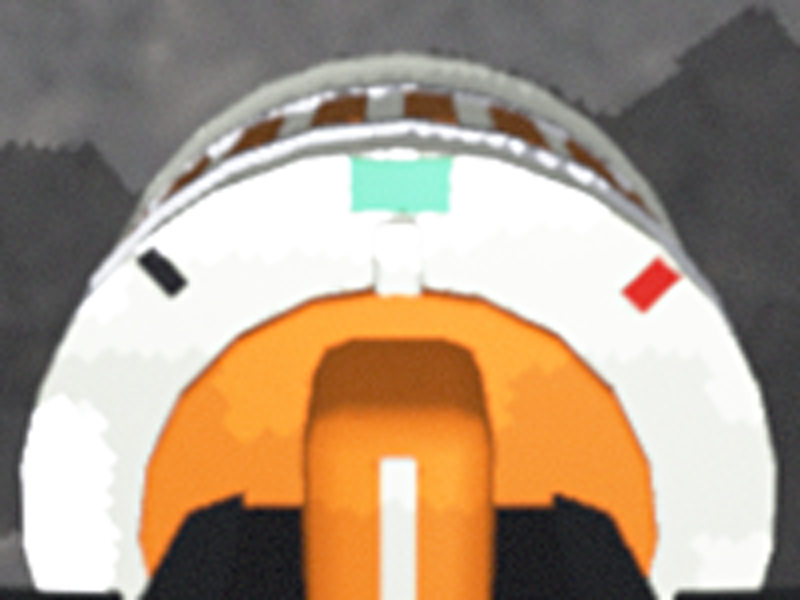

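The crop shows the lid seated with its pointer at (398,245), pointing at the middle of the green mark (352–450, centre 401). The grip is still held, so I'm handing it in.

```bash
python3 -c "
from h import *
print(r.finish_job())"
```

```text
the job is handed in; nothing more can be done
None
```

The battery is in the tube and the lid is seated, turned about 40° clockwise so the pointer I could see is over its green mark. The job was handed in at 15.4 s with the lid still gripped; the mug, tin, pen and fork were never approached, and the verdict was not reported.

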